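# Strip the used filters from the bench filter bank and set it flushing

### The job

Strip the used wound filters from the filter bank: first switch the pump off by swinging the isolator lever right over towards the robot, then, with all the filters still on, vent the line by squeezing the vent gun's trigger fully home for a moment and letting it go. Slide every filter cartridge up off its spindle and put them all on the floor of the drain tray, side by side, upright or lying, none on top of another; then turn the selector handle a quarter turn clockwise (seen from above) to its stop and last of all swing the isolator lever back to on. Leave the bottles, glassware and tape roll where they are.

Things in the scene. Friction and masses are not known exactly. Their poses are not given: they have to be found in the camera images.
- isolator (a joint): Pump isolator lever (rad). +0.5 = ON (at rest against its stop, leaning to the box's +x, away from the robot); -0.5 = OFF (leaning to the box's -x, towards the robot). It is over-centre: its weight drops it into whichever stop it is nearer. It starts ON.
- isolator_box: Grey isolator box, fixed, 120 x 80 x 50 mm (x, y, z), origin under its centre. The lever's hinge runs along the box's y, 45 mm above its origin. The black lever handle is 22 mm thick (swing direction), 28 mm wide (box y), and runs from 45 to 100 mm from the hinge.
- isolator_grip (a point): Point inside the black isolator lever handle, 80 mm from the hinge along the lever, 20 mm below the handle's end; its z runs along the lever.
- selector (a joint): Rotary selector handle (rad): 0 = FILTER, 1.5 = FLUSH (end stop). Grows clockwise seen from above; stiff by friction, stays where it is left. Starts between 0 and 0.12.
- selector_grip (a point): On the selector's vertical turning axis, inside the black bar handle, 86 mm above the bench; x runs along the bar towards its pointing end. The bar is 76 mm long (from -32 to +44 mm), 18 mm wide, and spans 65 to 99 mm above the bench.
- trigger (a joint): Trigger of the vent gun (rad): 0 released (it springs back), 0.25 fully squeezed against its stop; about 3 to 7 N at its end. The trigger plate is 9 mm thick, 22 mm wide and reaches 122 mm above the bench.
- gun: Vent gun clamped handle-up on a fixed steel foot 110 x 70 x 22 mm, origin under its centre; barrel (28 mm thick) along x at 34 mm height. Fixed upright grip 16 mm (x) by 26 mm (y), x from -27 to -11 mm, up to 126 mm height. The trigger stands beside it on the +x side: outer face at x = +28 mm when released, about +12 mm (at 105 mm height) when squeezed. Squeeze the two together along x.
- bank: Filter bank, fixed: grey base 90 x 360 x 30 mm (x, y, z), origin under its centre, with four steel spindles of 21 mm diameter in a row along its y, standing from 30 to 122 mm height, 85 mm apart: spindles 1 to 4 at y = -127.5, -42.5, +42.5, +127.5 mm, x = 0.
- tray: Loose shallow pale grey plastic drain tray, 240 x 220 x 30 mm, walls and floor 4 mm, origin under its centre.
- filter1: Used wound filter cartridge 1 (cream string-wound ring): outer diameter 60 mm, bore 30 mm, 80 mm high, about 130 g; origin at the centre of its lower end, z along its axis. At the start it stands over spindle 1, on the 30 mm high base; in some runs it is absent.
- filter1_mid (a point): Centre of cartridge 1, halfway up its axis.
- filter2: Used wound filter cartridge 2 (cream string-wound ring): outer diameter 60 mm, bore 30 mm, 80 mm high, about 130 g; origin at the centre of its lower end, z along its axis. At the start it stands over spindle 2, on the 30 mm high base; in some runs it is absent.
- filter2_mid (a point): Centre of cartridge 2, halfway up its axis.
- filter3: Used wound filter cartridge 3 (cream string-wound ring): outer diameter 60 mm, bore 30 mm, 80 mm high, about 130 g; origin at the centre of its lower end, z along its axis. At the start it stands over spindle 3, on the 30 mm high base; in some runs it is absent.
- filter3_mid (a point): Centre of cartridge 3, halfway up its axis.
- filter4: Used wound filter cartridge 4 (cream string-wound ring): outer diameter 60 mm, bore 30 mm, 80 mm high, about 130 g; origin at the centre of its lower end, z along its axis. At the start it stands over spindle 4, on the 30 mm high base; in some runs it is absent.
- filter4_mid (a point): Centre of cartridge 4, halfway up its axis.
- beaker: Bystander, leave alone: glass beaker, 68 mm across, 85 mm high; origin under its centre.
- bottle: Bystander, leave alone: brown bottle, 66 mm across, 130 mm high; origin under its centre.
- jar: Bystander, leave alone: clear jar, 68 mm across, 90 mm high; origin under its centre.
- dish: Bystander, leave alone: white dish, 90 mm across, 35 mm high; origin under its centre.
- tape: Bystander, leave alone: tape roll lying flat, 90 mm across, 22 mm high (not a filter); origin under its centre.
- flask: Bystander, leave alone: clear bottle, 70 mm across, 170 mm high; origin under its centre.
Mind the look-alikes: they are no part of the job. Leave any blue, turquoise or yellow look-alike of the filter4 alone.

How it is judged (in metres and radians):
On the way, in this order (a step that is already met when the one before it is completed fails the run):
1. isolator switched off (value of joint isolator below -0.42 rad), for 0.2 s.
2. trigger squeezed fully with the isolator off and every filter still on its spindle (value of joint trigger above 0.2 rad and value of joint isolator below -0.42 rad and x of filter1_mid in the frame of bank between -0.02 and 0.02 m and y of filter1_mid in the frame of bank between -0.1475 and -0.1075 m and x of filter2_mid in the frame of bank between -0.02 and 0.02 m and y of filter2_mid in the frame of bank between -0.0625 and -0.0225 m and x of filter3_mid in the frame of bank between -0.02 and 0.02 m and y of filter3_mid in the frame of bank between 0.0225 and 0.0625 m and x of filter4_mid in the frame of bank between -0.02 and 0.02 m and y of filter4_mid in the frame of bank between 0.1075 and 0.1475 m), for 0.2 s.
3. trigger let go (value of joint trigger below 0.05 rad), for 0.2 s.
4. every filter cartridge lies or stands in the drain tray, with the isolator off (x of filter1_mid in the frame of tray between -0.1 and 0.1 m and y of filter1_mid in the frame of tray between -0.09 and 0.09 m and z of filter1_mid in the frame of tray between 0.02 and 0.06 m and x of filter2_mid in the frame of tray between -0.1 and 0.1 m and y of filter2_mid in the frame of tray between -0.09 and 0.09 m and z of filter2_mid in the frame of tray between 0.02 and 0.06 m and x of filter3_mid in the frame of tray between -0.1 and 0.1 m and y of filter3_mid in the frame of tray between -0.09 and 0.09 m and z of filter3_mid in the frame of tray between 0.02 and 0.06 m and x of filter4_mid in the frame of tray between -0.1 and 0.1 m and y of filter4_mid in the frame of tray between -0.09 and 0.09 m and z of filter4_mid in the frame of tray between 0.02 and 0.06 m and value of joint isolator below -0.42 rad), for 0.2 s.
5. selector turned to its flush stop with the isolator still off (value of joint selector above 1.35 rad and value of joint isolator below -0.42 rad), for 0.2 s.
6. isolator switched back on (value of joint isolator above 0.42 rad), for 0.2 s.
At the end, for the whole second after the job is handed in: Every cartridge that was on the bank is in the tray and at rest, its centre within 100 mm (tray x) and 90 mm (tray y) of the tray's centre and 20 to 60 mm above the tray's underside; the selector reads above 1.35 rad, the isolator lever above 0.42 rad (on), the trigger below 0.05 rad (released) (x of filter1_mid in the frame of tray between -0.1 and 0.1 m and y of filter1_mid in the frame of tray between -0.09 and 0.09 m and z of filter1_mid in the frame of tray between 0.02 and 0.06 m and x of filter2_mid in the frame of tray between -0.1 and 0.1 m and y of filter2_mid in the frame of tray between -0.09 and 0.09 m and z of filter2_mid in the frame of tray between 0.02 and 0.06 m and x of filter3_mid in the frame of tray between -0.1 and 0.1 m and y of filter3_mid in the frame of tray between -0.09 and 0.09 m and z of filter3_mid in the frame of tray between 0.02 and 0.06 m and x of filter4_mid in the frame of tray between -0.1 and 0.1 m and y of filter4_mid in the frame of tray between -0.09 and 0.09 m and z of filter4_mid in the frame of tray between 0.02 and 0.06 m and linear speed of each of filter1, filter2, filter3, filter4, tray below 0.03 m/s and value of joint selector above 1.35 rad and value of joint isolator above 0.42 rad and value of joint trigger below 0.05 rad); the robot touches nothing.
It fails at once if a bystander was knocked or moved (distance of any of beaker, bottle, jar, dish, tape, flask from where it was at the start of the episode above 0.04 m or angle between any of beaker, bottle, jar, dish, tape, flask's own z axis and vertical above 0.5 rad).
It fails at once if a filter cartridge was lifted while the isolator was on (value of joint isolator above 0.2 rad and height (world z) of any of filter1_mid, filter2_mid, filter3_mid, filter4_mid above 0.11 m).
Of filter1, filter2, filter3, filter4 only 2 to 4 are there at a start; the rules pass over those that are not, and their reading is None.
At some moment in a run one of tray may be knocked a few centimetres aside while the robot is not near it.
Once in a run the grip may slacken for a moment while it holds something.
It also fails if it takes over 210 s, if anything falls off the work surface, if the arm or the gripper's body presses on something with over 40 N, if the wrist force passes 120 N, or if a joint passes its speed limit or range.

### The arm

A 6-joint arm with a two-finger parallel gripper is mounted at the origin on the work surface. World frame = base frame: x ahead of the robot, y to its left, z up, the work surface at z = 0. Lengths are in mm, angles in rad, forces in N, time in s.
With the tool pointing down it reaches from about 250 to 775 mm from the base axis. Payload 4 kg.
Tool frame: the origin (TCP) lies midway between the tips of the shut fingers; the grasp point (between the pads) lies 19 mm behind it; z points along the fingers, y is the line along which they close (so a half turn about z gives the same grasp; the last joint's range is limited). The gripper opens to 94 mm and grips with 3 to 60 N. Pads are 16 mm wide; open, the fingers measure 119 mm over their backs; the gripper's body (75 mm by 177 mm) begins 78 mm behind the grasp point.
Start: joints at [-1.311, 0.087, 1.371, -0, 1.684, -0.103], TCP at [195.19, -514.219, 205.506] pointing down, gripper open.
Joint ranges: [-3.1, 3.1], [-0.76, 2.03], [0.27, 2.55], [-1.08, 4.22], [0.17, 2.65], [-2.57, 2.57]. Speed limits (rad/s): [2.79, 2.79, 3.14, 3.14, 3.14, 3.14].

### API

Orientations are given as a rotation vector (axis times angle).
In Python, from cell import observe, get_image, close_job gives the robot as it stands.
- The arm moves only by the shell command python3 -m handwheel 'ROWS' [FORCE]. ROWS is JSON, one flat list of numbers, 7 for each row, row after row: the shift along the tool's x, y, z scaled (see below), then the turn, a rotation vector about the tool's x, y, z scaled (see below), then the closure, from 0 (fully open) to 1 (shut). In form: [tx, ty, tz, rx, ry, rz, gripper, tx, ty, tz, rx, ry, rz, gripper, ...]. A call has 1 to 12 rows; each row is the pose to reach, as a shift and turn from the pose commanded when the call began, along the tool's axes at that moment; what a row does not reach only later rows make up. The controller multiplies each number of a shift by 15 cm and each number of a turn by 60 degrees. A row lasts 1/12 s, in which the tool goes at most 41.7 mm and 7.16 degrees, less where a joint would pass 70% of its speed; a pose out of reach is approached as far as the arm can. A call with a number of a shift or a turn outside -1 to 1 is refused whole. A call with a gripper value outside its range is refused whole. The fingers move at their own pace and stop on an object; FORCE is the grip in N (left out, the last holds). Time passes only in rows, so rows that repeat a pose let the fingers close. It gives the time, the measured TCP pose, the force, the opening and the grip force at its end, in the units of the state.
- observe(): the state, without advancing time (a new reading comes with each control period).
- get_image(name): name is "side" or "top" or "wrist"; returns a dict with "color" (480x640x3 uint8, blue, green, red), "fx", "fy", "cx", "cy" (pixels), "distortion" ([k1, k2, p1, p2, k3] as OpenCV has them; the pictures are not rectified), "extrinsics" (4x4, takes a point from camera to world coordinates). Camera axes: x right, y up, looking along -z (the intrinsics and any distortion apply to the point x, -y, -z); pixel columns grow to the right and rows downward; lengths in mm; the calibration is good to about 2 mm. A picture is of the moment at which its call begins. There is no depth.
- close_job(): hands the job in; it is judged then, once.
The state is a dict: "clock": time; "joint_positions": joint angles; "joint_velocities": joint speeds; "effort": joint torques, N m; "eef_pos": TCP position; "tcp_rot": TCP orientation; "contact_force": force on the tool from outside, world axes, zero at the start; "torque": the same for the moment, N m; "finger_gap": finger opening in mm; "finger_force": force on a finger pad.
Only numpy, scipy, OpenCV 4.12 (cv2) and the standard library are available. Lean on these libraries where they do the work, as an engineer would, in place of code of your own. Each camera call takes 0.05 s, during which the arm holds its last target. There are 200 camera calls.

## Working session

There is one attempt and no reset: what is moved stays moved. The work goes in short steps, Python scripts to look and compute and a shell command to move; the robot and the scene stay as the last step left them, time stands still between calls to the robot, and variables do not carry over. Pictures are saved under pics/ and viewed, at most 14 in all, crops included, and the job is handed in when it is done.

```bash
mkdir -p pics; ls; python3 - <<'E'
from cell import *
import cv2
print(observe())
for n in ("top","side"):
    d=get_image(n); cv2.imwrite(f"pics/{n}0.png",d["color"]); print(n,d["fx"],d["fy"],d["cx"],d["cy"],d["distortion"],d["extrinsics"])
E
```

```text
pics
{'clock': 0.0, 'joint_positions': array([-1.31110512e+00,  8.79578558e-02,  1.37225446e+00,  2.65497762e-06,
        1.68361527e+00, -1.03101350e-01]), 'joint_velocities': array([ 0.00073334,  0.00099976,  0.00036319, -0.00152999, -0.00104001,
        0.00229184]), 'effort': array([ 1.76301732e-03, -3.40181351e+01, -3.02426434e+01,  7.19982502e-02,
        3.30137741e-02, -1.78894861e-04]), 'eef_pos': array([ 195.03931419, -513.65952965,  204.30253474]), 'tcp_rot': array([-3.08785595e+00, -5.66351580e-01,  2.70260329e-04]), 'contact_force': array([-0.44663768, -0.54740973,  1.24313902]), 'torque': array([ 0.00612467, -0.01627348, -0.0119529 ]), 'finger_force': 0.0, 'finger_gap': 93.93713736996561}
top 454.5312694418228 454.5312694418228 329.09968680055374 244.05109220787057 [-0.08654621  0.          0.          0.          0.        ] [[-5.28383214e-02  9.73239826e-01 -2.23634419e-01  3.24069936e+02]
 [-9.98597959e-01 -5.22132394e-02  8.71169971e-03  4.07587733e+01]
 [-3.19810433e-03  2.23781186e-01  9.74634164e-01  1.12853176e+03]
 [ 0.00000000e+00  0.00000000e+00  0.00000000e+00  1.00000000e+00]]
side 449.2390001484082 449.2390001484082 322.65239252652594 237.92832120820182 [0.02723309 0.         0.         0.         0.        ] [[-9.94382650e-01  6.85345662e-02 -8.06607616e-02  4.67575455e+02]
 [-1.05818345e-01 -6.60774107e-01  7.43088190e-01  6.75119293e+02]
 [-2.37131589e-03  7.47449392e-01  6.64314522e-01  6.60392042e+02]
 [ 0.00000000e+00  0.00000000e+00  0.00000000e+00  1.00000000e+00]]
```

View pics/top0.png

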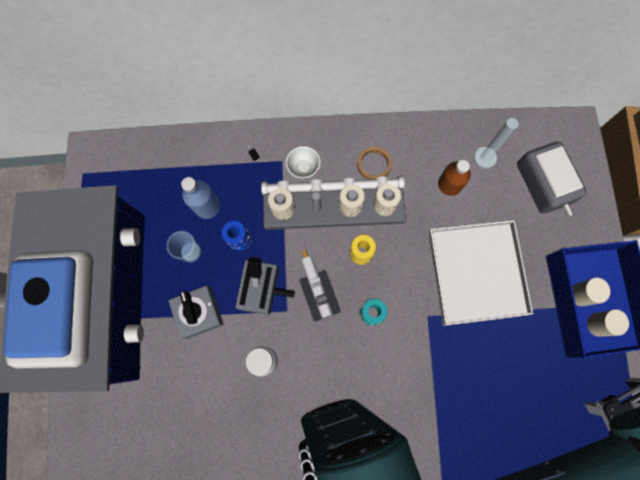

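View pics/side0.png

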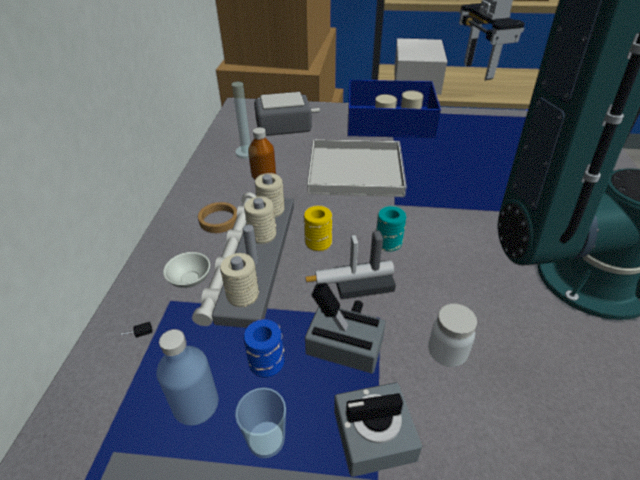

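The top view shows three cream filters on the bank at pixels (281,203), (351,198) and (387,197). The spindle at (316,195) is empty. The tray is at (480,272), the isolator at (258,285), the gun at (317,285) and the selector at (195,310). The yellow, teal and blue rings are look-alikes. I'll zoom in to measure.

```bash
cat > h.py <<'E'
import numpy as np, cv2, sys
from cell import *
from scipy.spatial.transform import Rotation as R
def K(d): return np.array([[d["fx"],0,d["cx"]],[0,d["fy"],d["cy"]],[0,0,1]])
def ray(d,px):
    u=cv2.undistortPoints(np.float64(px).reshape(-1,1,2),K(d),np.float64(d["distortion"])).reshape(-1,2)
    v=np.c_[u[:,0],-u[:,1],-np.ones(len(u))]
    E=np.array(d["extrinsics"]); return E[:3,3],v@E[:3,:3].T
def plane(d,px,z):
    o,v=ray(d,px); return o+v*((z-o[2])/v[:,2])[:,None]
def tri(d1,p1,d2,p2):
    (a,u),(b,v)=ray(d1,p1),ray(d2,p2); out=[]
    for m,n in zip(u,v):
        s=np.linalg.lstsq(np.c_[m,-n],b-a,rcond=None)[0]
        out.append(np.r_[(a+m*s[0]+b+n*s[1])/2,np.linalg.norm(a+m*s[0]-b-n*s[1])])
    return np.array(out)
def proj(d,P):
    E=np.array(d["extrinsics"]); q=(np.float64(P).reshape(-1,3)-E[:3,3])@E[:3,:3]
    q=q*[1,-1,-1]
    return cv2.projectPoints(q,np.zeros(3),np.zeros(3),K(d),np.float64(d["distortion"]))[0].reshape(-1,2)
def rows(target,yaw=None):
    """shift/turn numbers (tool axes, scaled) to bring the TCP to target, pointing down, tool y at yaw"""
    s=observe(); r=R.from_rotvec(s["tcp_rot"]); t=r.inv().apply(np.float64(target)-s["eef_pos"])/150
    w=np.zeros(3)
    if yaw is not None:
        c=[R.from_euler('z',yaw+k)*R.from_rotvec([np.pi,0,0]) for k in (0,np.pi)]
        w=min([(r.inv()*g).as_rotvec() for g in c],key=np.linalg.norm)/np.radians(60)
    print("shift",t.round(3),"turn",w.round(3),"at",s["eef_pos"].round(1),"j",s["joint_positions"].round(2))
E
python3 - <<'E'
from h import *
t=get_image("top");s=get_image("side")
cv2.imwrite("pics/tc.png",cv2.resize(t["color"][150:350,160:427],None,fx=3,fy=3,interpolation=cv2.INTER_CUBIC))
cv2.imwrite("pics/sc.png",cv2.resize(s["color"][180:470,190:480],None,fx=2.06,fy=2.06,interpolation=cv2.INTER_CUBIC))
cv2.imwrite("pics/sc.png",cv2.resize(s["color"][170:470,180:430],None,fx=2,fy=2,interpolation=cv2.INTER_CUBIC))
E
```

```text
(no output)
```

View pics/tc.png

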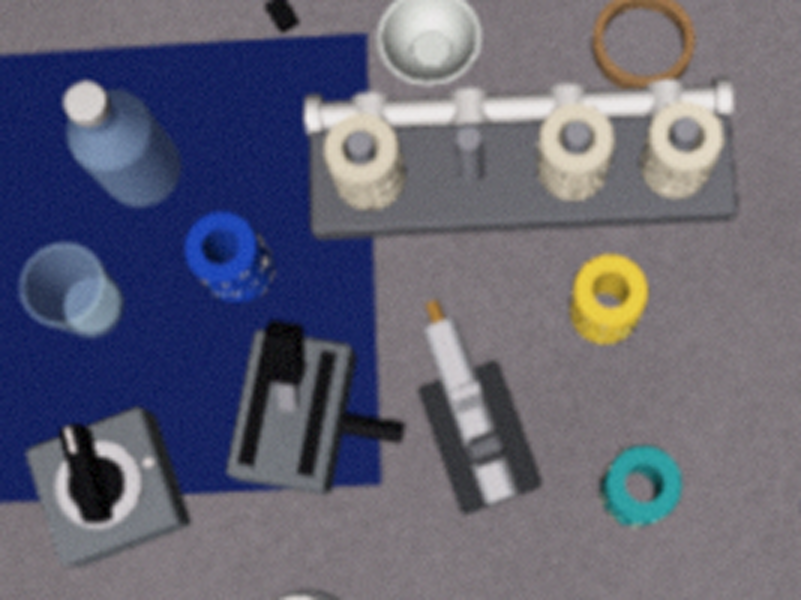

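View pics/sc.png

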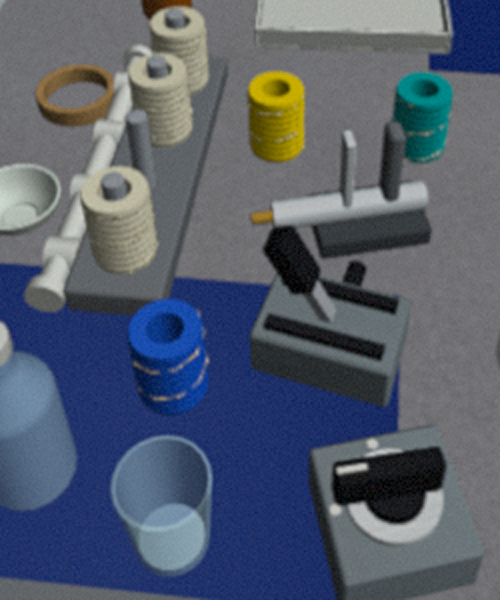

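```bash
python3 - <<'E'
from h import *
np.set_printoptions(suppress=True,precision=1)
t=get_image("top");s=get_image("side")
T=lambda *p:[(a/3+160,b/3+150) for a,b in p]; S=lambda *p:[(a/2+180,b/2+170) for a,b in p]
print("isobox",plane(t,T((262,325),(355,345),(327,492),(229,470)),50))
print("handle end top",plane(t,T((284,330)),135), tri(t,T((284,330)),s,S((283,240))))
print("lever handle side: ",tri(t,T((284,365)),s,S((305,280))))
print("selbox top",tri(t,T((27,452),(143,408),(188,522),(73,565)),s,S((478,552),(330,598),(312,450),(437,430))))
print("sel bar pts z99",plane(t,T((75,428),(98,515),(88,432),(62,434),(84,520),(111,516)),99))
print("sel side z99",plane(s,S((336,470),(440,455)),99))
print("gunfoot",plane(t,T((419,390),(497,362),(540,485),(465,513)),22))
print("trig top",plane(t,T((467,400)),122),"grip",plane(t,T((487,443)),126), tri(t,T((467,400),(487,443)),s,S((349,135),(396,126))))
print("spindle tops",plane(t,T((360,147),(468,130),(576,135),(688,132)),122),tri(t,T((360,147),(468,130),(576,135),(688,132)),s,S((117,186),(137,115),(157,66),(177,18))))
print("pipe ends",tri(t,T((314,108),(724,95)),s,S((45,288),(140,52))))
g=cv2.cvtColor(t["color"],cv2.COLOR_BGR2HSV)
m=cv2.inRange(t["color"],(185,185,185),(255,255,255))[200:345,415:545]
c=max(cv2.findContours(m,0,2)[0],key=cv2.contourArea)+[415,200]
r=cv2.minAreaRect(c);b=cv2.boxPoints(r);print(r);print("tray rim",plane(t,b,30))
E
```

```text
isobox [[546.7 231.   50. ]
 [526.3 156.2  50. ]
 [410.  181.7  50. ]
 [431.1 259.1  50. ]]
handle end top [[524.5 199.7 135. ]] [[523.6 201.1 126.9   5. ]]
lever handle side:  [[504.4 207.8  87.9   3.8]]
selbox top [[412.3 412.  110.8  70.6]
 [485.4 371.7 -98.6  41.8]
 [441.5 304.6  -9.7  91.9]
 [381.4 356.4 123.7  44.1]]
sel bar pts z99 [[463.8 367.5  99. ]
 [397.  349.2  99. ]
 [460.2 357.4  99. ]
 [459.7 377.6  99. ]
 [393.7 359.9  99. ]
 [395.8 339.2  99. ]]
sel side z99 [[467.2 374.4  99. ]
 [398.7 356.4  99. ]]
gunfoot [[491.4 107.8  22. ]
 [511.2  42.9  22. ]
 [408.9  13.4  22. ]
 [389.7  74.9  22. ]]
trig top [[466.9  66.4 122. ]] grip [[433.7  53.1 126. ]] [[471.5  66.  121.1   8.9]
 [434.   53.1 125.5   0.4]]
spindle tops [[ 668.7  140.3  122. ]
 [ 678.    55.9  122. ]
 [ 669.4  -27.8  122. ]
 [ 667.3 -115.1  122. ]] [[ 672.1  141.3  111.8    0.2]
 [ 675.8   55.8  120.8    5. ]
 [ 672.8  -28.4  113.3    0.9]
 [ 670.6 -116.7  111.8    0.2]]
pipe ends [[ 738.5  188.6   23.7    2.6]
 [ 731.3 -163.5   27.7    0.1]]
((479.06640625, 273.18206787109375), (95.26383209228516, 82.33898162841797), 81.25383758544922)
tray rim [[ 592.4 -225.8   30. ]
 [ 614.2 -438.5   30. ]
 [ 375.6 -441.4   30. ]
 [ 358.5 -237.4   30. ]]
```

```bash

python3 -m handwheel '[0,0,-0.17,0,0,-0.94,0.15, 0,0,-0.17,0,0,-0.94,0.15, 0,0,-0.17,0,0,-0.94,0.15, 0,0,-0.17,0,0,-0.94,0.15, 0,0,-0.17,0,0,-0.94,0.15, 0,0,-0.17,0,0,-0.94,0.15, 0,0,-0.17,0,0,-0.94,0.15, 0,0,-0.17,0,0,-0.94,0.15, 0,0,-0.17,0,0,-0.94,0.15]' 20
for i in 1 2 3 4; do python3 -m handwheel '[1,0.2,0,0,0,0,0.15, 1,0.2,0,0,0,0,0.15, 1,0.2,0,0,0,0,0.15, 1,0.2,0,0,0,0,0.15, 1,0.2,0,0,0,0,0.15]'; done
python3 -c "
from h import *
import math
rows([517.5,198,230],math.radians(-13))"
```

```text
clock: 1.05
eef_pos: [195.2, -514.2, 230.9]
tcp_rot: [-2.454, -1.962, -0.0]
contact_force: [-0.0, 0.1, -0.4]
finger_gap: 79.7
finger_force: 0.0
clock: 1.47
eef_pos: [259.5, -370.8, 231.9]
tcp_rot: [2.453, 1.961, 0.003]
contact_force: [-0.6, 0.4, 0.5]
finger_gap: 80.2
finger_force: 0.0
clock: 1.88
eef_pos: [321.7, -231.8, 231.6]
tcp_rot: [2.451, 1.963, 0.003]
contact_force: [-0.8, 0.3, -0.4]
finger_gap: 79.8
finger_force: 0.0
clock: 2.3
eef_pos: [384.2, -92.6, 231.1]
tcp_rot: [-2.451, -1.964, -0.003]
contact_force: [-0.8, -0.5, -0.2]
finger_gap: 79.6
finger_force: 0.0
clock: 2.72
eef_pos: [446.9, 46.5, 230.3]
tcp_rot: [-2.452, -1.962, -0.001]
contact_force: [-0.7, 0.1, -0.4]
finger_gap: 79.7
finger_force: 0.0
shift [1.089 0.238 0.003] turn [ 0.000e+00 -1.000e-03 -1.494e+00] at [446.9  46.5 230.3] j [-0.02 -0.14  1.55  0.    1.74  0.2 ]
```

```bash
sed -i "s/'z',yaw+k/'z',yaw+np.pi\/2+k/" h.py
python3 -m handwheel '[1,0.2,0,0,0,0,0.15, 1,0.2,0,0,0,0,0.15, 1,0.2,0,0,0,0,0.15, 1,0.2,0,0,0,0,0.15, 1,0.2,0,0,0,0,0.15, 1,0.2,0,0,0,0,0.15]' | sed -n 2p
python3 - <<'E'
from h import *
rows([517.5,198,230],np.radians(-13))
w=get_image("wrist");t=get_image("top")
print(np.array(w["extrinsics"]).round(2))
cv2.imwrite("pics/w1.png",w["color"])
hinge=np.array([478.5,207,45.]);a=np.radians(-13);bx=np.array([np.cos(a),np.sin(a),0]);by=np.array([-np.sin(a),np.cos(a),0])
L=np.sin(.5)*bx+np.cos(.5)*np.array([0,0,1])
print("pred handle end",proj(w,hinge+100*L).round(),"grip",proj(w,hinge+80*L).round())
print("pred box corners",proj(w,[hinge+[0,0,5]+i*60*bx+j*40*by for i,j in((1,1),(1,-1),(-1,-1),(-1,1))]).round())
E
```

```text
eef_pos: [508.6, 182.6, 230.0]
shift [ 0.113  0.035 -0.001] turn [-0.001  0.002  0.002] at [508.6 182.6 230. ] j [ 0.24  0.06  1.35 -0.    1.73  0.47]
[[ 9.7000e-01  2.1000e-01  6.0000e-02  5.2500e+02]
 [-2.2000e-01  9.4000e-01  2.5000e-01  2.5484e+02]
 [-0.0000e+00 -2.6000e-01  9.7000e-01  4.0852e+02]
 [ 0.0000e+00  0.0000e+00  0.0000e+00  1.0000e+00]]
pred handle end [[341. 221.]] grip [[327. 216.]]
pred box corners [[351. 157.]
 [349. 245.]
 [220. 245.]
 [215. 158.]]
```

View pics/w1.png

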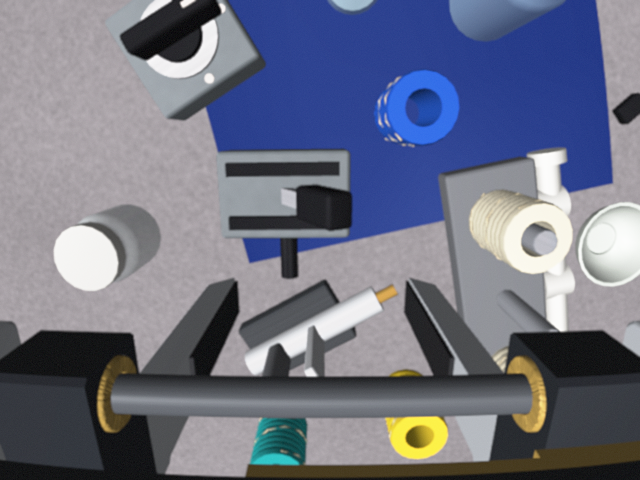

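The wrist view agrees with my estimates: box corners at (219,152)–(350,237) and the handle end at (339,207), within about 6 px of the prediction. Next I lower the open fingers around the lever and drag it over.

```bash

python3 -m handwheel '[0.13,0.03,0,0,0,0,0.15, 0.13,0.03,0,0,0,0,0.15, 0.13,0.03,0.25,0,0,0,0.15, 0.13,0.03,0.5,0,0,0,0.15, 0.13,0.03,0.7,0,0,0,0.15, 0.13,0.03,0.87,0,0,0,0.15, 0.13,0.03,0.87,0,0,0,0.15]'
python3 -m handwheel '[0,-0.1,0,0,0,0,0.15, 0,-0.2,0,0,0,0,0.15, 0,-0.3,0,0,0,0,0.15, 0,-0.36,0,0,0,0,0.15, 0,-0.42,0,0,0,0,0.15, 0,-0.48,0,0,0,0,0.15, 0,-0.54,0,0,0,0,0.15, 0,-0.6,0,0,0,0,0.15, 0,-0.66,0,0,0,0,0.15, 0,-0.68,0,0,0,0,0.15, 0,-0.68,0,0,0,0,0.15, 0,-0.6,0,0,0,0,0.15]'
python3 -m handwheel '[0,0.05,0,0,0,0,0.15, 0,0.05,-0.3,0,0,0,0.15, 0,0.05,-0.6,0,0,0,0.15, 0,0.05,-0.87,0,0,0,0.15, 0,0.05,-0.87,0,0,0,0.15, 0,0.05,-0.87,0,0,0,0.15]'
python3 - <<'E'
from h import *
w=get_image("wrist");s=get_image("side")
cv2.imwrite("pics/w2.png",w["color"])
cv2.imwrite("pics/s2.png",cv2.resize(s["color"][220:420,300:440],None,fx=3,fy=3))
rows([443,57,230],np.radians(17))
print(proj(w,[[450,60,22],[473,66,122],[432,54,126],[478.5,207,45]]))
E
```

```text
clock: 3.9
eef_pos: [512.1, 198.6, 94.2]
tcp_rot: [-2.454, -1.954, 0.018]
contact_force: [-0.8, -0.5, -1.0]
finger_gap: 79.8
finger_force: 0.0
clock: 4.9
eef_pos: [428.7, 222.0, 101.2]
tcp_rot: [2.453, 1.96, 0.003]
contact_force: [0.1, 0.3, 0.8]
finger_gap: 79.9
finger_force: 0.0
clock: 5.4
eef_pos: [437.7, 220.9, 234.7]
tcp_rot: [2.454, 1.959, 0.01]
contact_force: [0.3, -0.6, -0.1]
finger_gap: 79.8
finger_force: 0.0
shift [-1.049e+00  2.890e-01 -1.000e-03] turn [-0.002  0.    -0.497] at [435.6 220.1 229.7] j [ 0.35 -0.05  1.47  0.    1.73  0.58]
[[364.15037017 354.02352141]
 [401.40734726 402.06086072]
 [357.6642048  425.81309325]
 [366.30013692 224.61604786]]
```

View pics/w2.png

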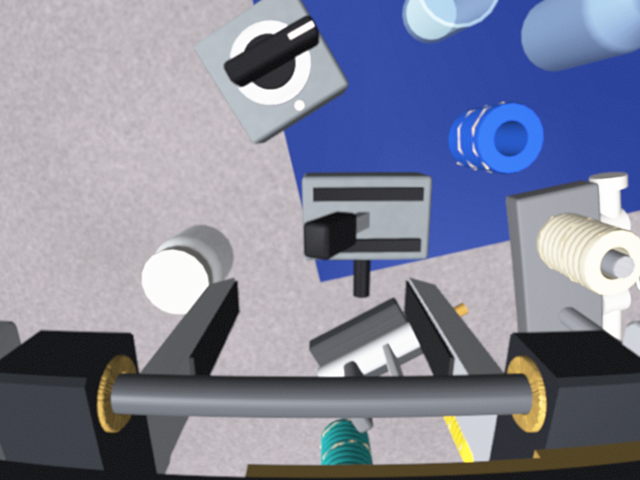

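The lever now leans to the robot side (its handle is at pixel (330,238)), so the pump is off. I'll refine the gun and selector positions from this wrist view and move towards the gun.

```bash
python3 - <<'E'
from h import *
np.set_printoptions(suppress=True,precision=1)
w=get_image("wrist");t=get_image("top")
print("gun corners pred(+55,+35),(-55,+35):",[ (450+i*.956-j*.292, 60+i*.292+j*.956) for i,j in((55,35),(-55,35))],"meas",plane(w,[(392,300),(310,347)],22))
print("isobox",plane(w,[(431,177),(429,259),(304,257),(303,175)],50).mean(0))
print("sel bar",plane(w,[(310,22),(232,73)],99), "disc", plane(w,[(270,63)],55))
print("sel disc top",plane(t,[(98/3+160,483/3+150)],55))
E
python3 -m handwheel '[-1,0.29,0,0,0,-0.5,0.15, -1,0.29,0,0,0,-0.5,0.15, -1,0.29,0,0,0,-0.5,0.15, -1,0.29,0,0,0,-0.5,0.15, -1,0.29,0,0,0,-0.5,0.15, -1,0.29,0,0,0,-0.5,0.15]' 20
python3 -c "
from h import *
rows([443,57,86],np.radians(17))"
```

```text
gun corners pred(+55,+35),(-55,+35): [(492.36, 109.52000000000001), (387.20000000000005, 77.4)] meas [[486.6 116.8  22. ]
 [390.9  82.6  22. ]]
isobox [476.1 213.9  50. ]
sel bar [[461.6 373.9  99. ]
 [397.9 352.7  99. ]] disc [[423.2 361.6  55. ]]
sel disc top [[425.2 362.5  55. ]]
clock: 6.1
eef_pos: [444.2, 61.6, 228.6]
tcp_rot: [-1.866, -2.523, 0.006]
contact_force: [-0.0, -0.2, -0.5]
finger_gap: 80.1
finger_force: 0.0
shift [-0.027 -0.012  0.95 ] turn [-0.004 -0.     0.   ] at [444.2  61.6 228.6] j [ 0.01 -0.14  1.55 -0.    1.74 -0.29]
```

```bash

python3 -m handwheel '[-0.01,-0.01,0,0,0,0,0, -0.01,-0.01,0.25,0,0,0,0, -0.01,-0.01,0.5,0,0,0,0, -0.01,-0.01,0.7,0,0,0,0, -0.01,-0.01,0.85,0,0,0,0, -0.01,-0.01,0.95,0,0,0,0, -0.01,-0.01,0.95,0,0,0,0, -0.01,-0.01,0.95,0,0,0,0]' 25
python3 -m handwheel '[0,0,0,0,0,0,0.4, 0,0,0,0,0,0,0.6, 0,0,0,0,0,0,0.6, 0,0,0,0,0,0,0.8, 0,0,0,0,0,0,0.8, 0,0,0,0,0,0,0.8, 0,0,0,0,0,0,0.8, 0,0,0,0,0,0,0.8, 0,0,0,0,0,0,0.8, 0,0,0,0,0,0,0.8, 0,0,0,0,0,0,0.8, 0,0,0,0,0,0,0.8]'
```

```text
clock: 6.77
eef_pos: [443.0, 63.5, 87.2]
tcp_rot: [-1.862, -2.527, 0.003]
contact_force: [0.3, 0.3, 0.1]
finger_gap: 93.9
finger_force: 0.0
clock: 7.77
eef_pos: [447.2, 63.2, 90.3]
tcp_rot: [1.862, 2.524, 0.01]
contact_force: [5.8, 2.1, 0.4]
finger_gap: 41.8
finger_force: 24.3
```

```bash

python3 -m handwheel '[0,0,0,0,0,0,0.8, 0,0,0,0,0,0,0.8, 0,0,0,0,0,0,0.8, 0,0,0,0,0,0,0.8]' 35
python3 -c "
from h import *
s=get_image('side');cv2.imwrite('pics/s3.png',cv2.resize(s['color'][190:350,280:460],None,fx=3,fy=3))"
```

```text
clock: 8.1
eef_pos: [447.1, 63.1, 90.2]
tcp_rot: [1.862, 2.524, 0.009]
contact_force: [5.5, 3.1, 1.2]
finger_gap: 41.1
finger_force: 34.0
```

View pics/s3.png

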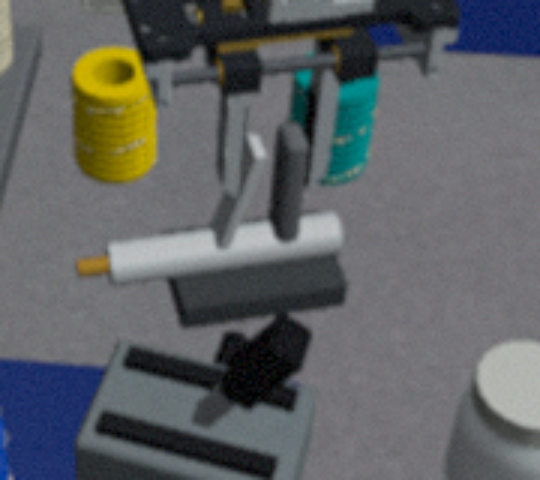

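The side view shows the trigger (light plate) tilted hard against the upright grip, and the 34 N grip reading confirms it is at its stop. I'll release, rise and head for filter 1.

```bash

python3 -m handwheel '[0,0,0,0,0,0,0, 0,0,0,0,0,0,0, 0,0,0,0,0,0,0, 0,0,0,0,0,0,0, 0,0,-0.25,0,0,0,0, 0,0,-0.5,0,0,0,0, 0,0,-0.75,0,0,0.28,0, 0,0,-0.95,0,0,0.28,0, 0,0,-0.95,0,0,0.28,0,  0,0,-0.95,0,0,0.28,0]' 30
python3 - <<'E'
from h import *
rows([669,-115,215],0)
t=get_image("top")
m=cv2.inRange(t["color"],(150,170,180),(215,235,245))[180:225,260:410]
cv2.imwrite("pics/m.png",m)
E
```

```text
clock: 8.98
eef_pos: [445.0, 62.1, 233.7]
tcp_rot: [2.213, 2.225, 0.005]
contact_force: [-0.1, -0.3, -0.7]
finger_gap: 93.6
finger_force: 0.0
shift [-1.189  1.486  0.132] turn [0.004 0.    0.005] at [445.   62.1 233.7] j [ 0.01 -0.15  1.54 -0.    1.74  0.01]
```

```bash

for i in 1 2; do python3 -m handwheel '[-0.59,0.74,0.06,0,0,0,0, -0.59,0.74,0.06,0,0,0,0, -0.59,0.74,0.06,0,0,0,0, -0.59,0.74,0.06,0,0,0,0, -0.59,0.74,0.06,0,0,0,0, -0.59,0.74,0.06,0,0,0,0]' | sed -n 2p; done
python3 - <<'E'
from h import *
rows([669,-115,74],0)
w=get_image("wrist");cv2.imwrite("pics/w4.png",w["color"])
E
```

```text
eef_pos: [554.7, -25.7, 219.2]
eef_pos: [666.4, -112.1, 211.9]
shift [-0.021  0.02   0.919] turn [-0.003 -0.001  0.007] at [ 666.4 -112.1  211.9] j [-0.25  0.38  1.01  0.    1.76 -0.26]
```

View pics/w4.png

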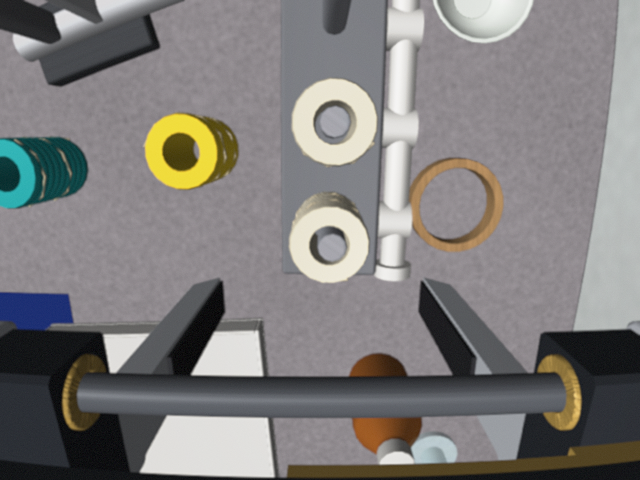

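```bash

python3 - <<'E'
from h import *
w=get_image("wrist"); np.set_printoptions(suppress=True,precision=1)
print(plane(w,[(329,244),(335,122)],110),plane(w,[(331,244),(336,122)],122), proj(w,[[667,-115,110],[669,-28,110]]))
E
```

```text
[[ 671.2 -112.4  110. ]
 [ 674.2  -26.8  110. ]] [[ 672.4 -109.2  122. ]
 [ 674.5  -27.2  122. ]] [[323.1 247.4]
 [327.3 123.8]]
```

The wrist view shows filters 1 and 2 at pixels (329,244) and (335,122), and their positions agree with the top view to about 4 mm. I'll grasp filter 1 and lift it.

```bash

python3 -m handwheel '[0,0.02,0,0,0,0,0, 0,0.02,0.25,0,0,0,0, 0,0.02,0.5,0,0,0,0, 0,0.02,0.75,0,0,0,0, 0,0.02,0.92,0,0,0,0, 0,0.02,0.92,0,0,0,0, 0,0.02,0.92,0,0,0,0.2, 0,0.02,0.92,0,0,0,0.5, 0,0.02,0.92,0,0,0,0.7, 0,0.02,0.92,0,0,0,0.7, 0,0.02,0.92,0,0,0,0.7, 0,0.02,0.92,0,0,0,0.7]' 35
python3 -m handwheel '[0,0,-0.08,0,0,0,0.7, 0,0,-0.2,0,0,0,0.7, 0,0,-0.35,0,0,0,0.7, 0,0,-0.5,0,0,0,0.7, 0,0,-0.65,0,0,0,0.7, 0,0,-0.85,0,0,0,0.7, 0,0,-0.95,0,0,0,0.7, 0,0,-0.95,0,0,0,0.7]'
python3 - <<'E'
from h import *
np.set_printoptions(suppress=True,precision=1)
t=get_image("top")
m=cv2.inRange(t["color"],(185,185,185),(255,255,255))[200:345,400:545]
c=max(cv2.findContours(m,0,2)[0],key=cv2.contourArea)+[400,200]
b=cv2.approxPolyDP(cv2.convexHull(c),6,True)[:,0];P=plane(t,b,30);print(P,P.mean(0))
cv2.imwrite("pics/t5.png",cv2.resize(t["color"][100:400,240:560],None,fx=2,fy=2))
E
```

```text
clock: 11.13
eef_pos: [671.4, -113.4, 77.0]
tcp_rot: [2.212, 2.227, 0.003]
contact_force: [-0.2, -0.1, 4.3]
finger_gap: 59.7
finger_force: 35.0
clock: 11.8
eef_pos: [672.3, -113.6, 224.1]
tcp_rot: [2.208, 2.223, 0.008]
contact_force: [-1.1, -0.3, 0.4]
finger_gap: 59.2
finger_force: 35.0
[[ 613.8 -439.7   30. ]
 [ 377.4 -451.8   30. ]
 [ 364.4 -239.    30. ]
 [ 592.5 -243.2   30. ]] [ 487.  -343.4   30. ]
```

View pics/t5.png

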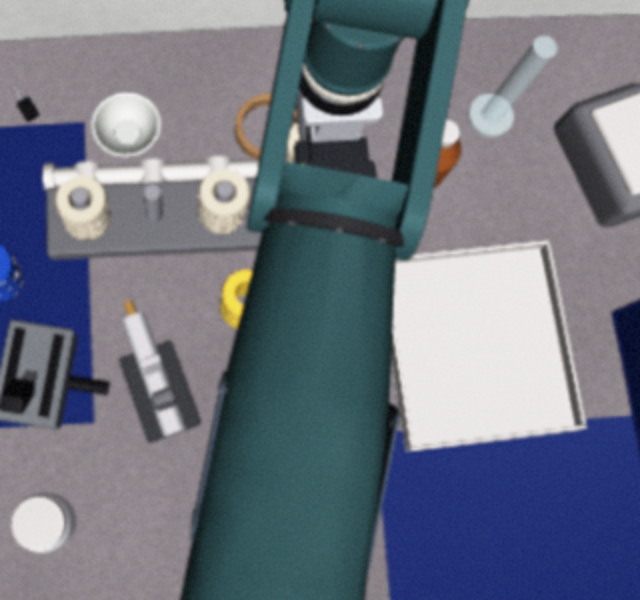

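Filter 1 is held (opening 59 mm) and the arm has risen to TCP height 224 mm. The tray corners are at crop pixels (548,242), (585,427), (408,450) and about (392,258). I'll convert these to world positions.

```bash

python3 - <<'E'
from h import *
np.set_printoptions(suppress=True,precision=1)
t=get_image("top")
P=plane(t,[(a/2+240,b/2+100) for a,b in((548,242),(585,427),(408,450),(392,258))],30);c=P.mean(0);print(P,c)
x=P[0]+P[3]-P[1]-P[2];a=np.arctan2(x[1],x[0]);y=P[3]+P[2]-P[0]-P[1];print(np.degrees(a),np.degrees(np.arctan2(y[1],y[0]))-90)
rows([c[0],c[1],224],0)
E
```

```text
[[ 611.  -442.    30. ]
 [ 375.9 -455.4   30. ]
 [ 362.3 -233.9   30. ]
 [ 600.5 -239.    30. ]] [ 487.4 -342.6   30. ]
1.0104296058968452 3.2601635854598214
shift [-1.5 -1.2 -0. ] turn [0. 0. 0.] at [ 670.5 -113.2  218.1] j [-0.2  0.4  1.  -0.   1.8 -0.3]
```

```bash

for i in 1 2; do python3 -m handwheel '[-0.2,-0.12,0,0,0,0,0.7, -0.4,-0.25,0,0,0,0,0.7, -0.6,-0.37,0,0,0,0,0.7, -0.8,-0.5,0,0,0,0,0.7, -0.99,-0.61,0,0,0,0,0.7, -0.99,-0.61,0,0,0,0,0.7, -0.99,-0.61,0,0,0,0,0.7]'; done
python3 - <<'E'
from h import *
rows([489,-410,50.5],0)
t=get_image("top");cv2.imwrite("pics/t6.png",cv2.resize(t["color"][180:360,380:580],None,fx=3,fy=3))
E
```

```text
clock: 12.48
eef_pos: [578.0, -263.4, 214.7]
tcp_rot: [-2.215, -2.222, 0.002]
contact_force: [0.7, 0.1, -1.1]
finger_gap: 59.2
finger_force: 35.0
clock: 13.07
eef_pos: [488.9, -411.3, 215.5]
tcp_rot: [-2.213, -2.225, -0.001]
contact_force: [0.7, 1.0, -2.2]
finger_gap: 59.2
finger_force: 35.0
shift [0.006 0.003 1.1  ] turn [-0.002 -0.003  0.005] at [ 488.9 -411.3  215.5] j [-0.79  0.29  1.12  0.    1.74 -0.79]
```

View pics/t6.png

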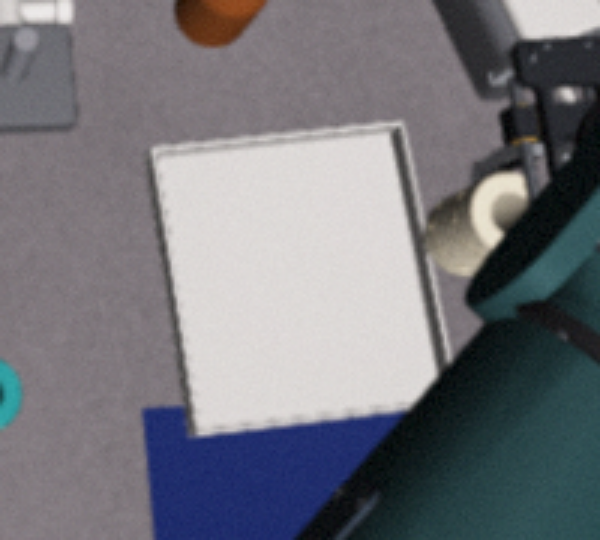

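The tray hasn't moved (top-left corner at crop pixel (152,148)), and the filter hangs beside its right wall in the view as expected. I'll lower it and release.

```bash

python3 -m handwheel '[0.02,0,0.2,0,0,0,0.7, 0.02,0,0.4,0,0,0,0.7, 0.02,0,0.6,0,0,0,0.7, 0.02,0,0.8,0,0,0,0.7, 0.02,0,0.95,0,0,0,0.7, 0.02,0,0.95,0,0,0,0.7]'
python3 -m handwheel '[0,0,0.05,0,0,0,0.7, 0,0,0.1,0,0,0,0.7, 0,0,0.14,0,0,0,0.7, 0,0,0.14,0,0,0,0.7, 0,0,0.14,0,0,0,0.7]'
python3 -m handwheel '[0,0,0,0,0,0,0.25, 0,0,0,0,0,0,0.15, 0,0,0,0,0,0,0.15, 0,0,0,0,0,0,0.15, 0,0,0,0,0,0,0.15, 0,0,-0.15,0,0,0,0.15, 0,0,-0.3,0,0,0,0.15, 0,0,-0.5,0,0,0,0.15, 0,0,-0.75,0,0,0,0.15, 0,0,-1,0,0,0,0.15, 0,0,-1,0,0,0,0]'
python3 -c "
from h import *
rows([672,-28,215],0)"
```

```text
clock: 13.62
eef_pos: [487.6, -402.9, 67.4]
tcp_rot: [-2.201, -2.223, -0.001]
contact_force: [-0.3, 1.3, -1.1]
finger_gap: 59.4
finger_force: 35.0
clock: 14.03
eef_pos: [489.8, -408.5, 54.8]
tcp_rot: [2.213, 2.228, 0.0]
contact_force: [-0.5, 1.0, -1.0]
finger_gap: 59.7
finger_force: 35.0
clock: 14.95
eef_pos: [492.0, -411.0, 214.8]
tcp_rot: [2.202, 2.217, -0.0]
contact_force: [-0.3, -1.0, 1.3]
finger_gap: 83.6
finger_force: 0.0
shift [ 2.545  1.217 -0.018] turn [0.012 0.012 0.006] at [ 492.  -411.   214.8] j [-0.78  0.28  1.13  0.    1.72 -0.79]
```

```bash

for i in 1 2 3; do python3 -m handwheel '[0.25,0.12,0,0,0,0,0, 0.5,0.24,0,0,0,0,0, 0.7,0.34,0,0,0,0,0, 0.85,0.405,0,0,0,0,0, 0.85,0.405,0,0,0,0,0, 0.85,0.405,0,0,0,0,0]' | sed -n 2p; done
python3 - <<'E'
from h import *
np.set_printoptions(suppress=True,precision=1)
t=get_image("top");w=get_image("wrist")
m=cv2.inRange(w["color"],(130,160,170),(225,245,255))
cv2.imwrite("pics/w7.png",np.hstack([cv2.resize(t["color"][180:360,400:560],(400,450)),cv2.resize(w["color"],(400,300),interpolation=cv2.INTER_AREA).__class__(0) if 0 else cv2.copyMakeBorder(cv2.resize(w["color"],(400,300),interpolation=cv2.INTER_AREA),0,150,0,0,0)]))
rows([672,-27,74],0)
print(proj(w,[[672,-27,110],[669,140,110]])*400/640+[400,0])
E
```

```text
eef_pos: [549.7, -279.5, 204.1]
eef_pos: [609.2, -153.2, 203.7]
eef_pos: [669.1, -26.2, 203.5]
shift [0.  0.  0.9] turn [-0.  0.  0.] at [668.7 -27.4 203.9] j [-0.1  0.4  1.1 -0.   1.7 -0.1]
[[604.1 153.6]
 [602.3  -8.2]]
```

View pics/w7.png

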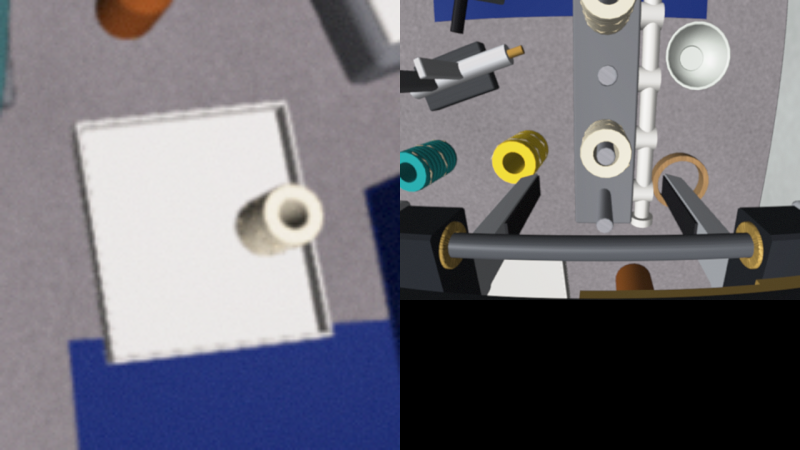

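Filter 1 stands upright in the tray. Filter 2 sits where predicted, at (605,151) in the right panel.

```bash

python3 -m handwheel '[0,0.02,0,0,0,0,0, 0,0.02,0.25,0,0,0,0, 0,0.02,0.5,0,0,0,0, 0,0.02,0.75,0,0,0,0, 0,0.02,0.87,0,0,0,0, 0,0.02,0.87,0,0,0,0, 0,0.02,0.87,0,0,0,0.2, 0,0.02,0.87,0,0,0,0.5, 0,0.02,0.87,0,0,0,0.7, 0,0.02,0.87,0,0,0,0.7, 0,0.02,0.87,0,0,0,0.7, 0,0.02,0.87,0,0,0,0.7]' 35
python3 -m handwheel '[0,0,-0.08,0,0,0,0.7, 0,0,-0.2,0,0,0,0.7, 0,0,-0.35,0,0,0,0.7, 0,0,-0.5,0,0,0,0.7, 0,0,-0.65,0,0,0,0.7, 0,0,-0.85,0,0,0,0.7, 0,0,-0.95,0,0,0,0.7, 0,0,-0.95,0,0,0,0.7]' | tail -2
for i in 1 2; do python3 -m handwheel '[-0.2,-0.12,0,0,0,0,0.7, -0.4,-0.25,0,0,0,0,0.7, -0.6,-0.37,0,0,0,0,0.7, -0.8,-0.5,0,0,0,0,0.7, -0.95,-0.61,0,0,0,0,0.7, -0.95,-0.61,0,0,0,0,0.7, -0.95,-0.61,0,0,0,0,0.7]'|egrep "pos|gap"; done
python3 - <<'E'
from h import *
np.set_printoptions(suppress=True,precision=1)
rows([487,-338,51],0)
t=get_image("top")
m=cv2.inRange(t["color"],(185,185,185),(255,255,255))[200:345,400:545]
c=max(cv2.findContours(m,0,2)[0],key=cv2.contourArea)+[400,200]
print(plane(t,cv2.approxPolyDP(cv2.convexHull(c),6,True)[:,0],30))
E
```

```text
clock: 17.55
eef_pos: [673.3, -24.8, 75.4]
tcp_rot: [2.212, 2.227, 0.003]
contact_force: [1.6, 0.1, 2.8]
finger_gap: 58.9
finger_force: 34.6
finger_gap: 59.4
finger_force: 34.6
eef_pos: [580.2, -168.6, 214.7]
finger_gap: 59.3
eef_pos: [490.9, -310.7, 215.1]
finger_gap: 59.6
shift [-0.2 -0.   1.1] turn [-0. -0.  0.] at [ 490.9 -310.7  215.1] j [-0.7  0.2  1.3  0.   1.7 -0.7]
[[ 608.5 -386.6   30. ]
 [ 404.8 -327.2   30. ]
 [ 368.2 -293.2   30. ]
 [ 364.4 -239.    30. ]
 [ 598.5 -226.1   30. ]]
```

```bash

python3 -m handwheel '[-0.18,-0.02,0,0,0,0,0.7, -0.18,-0.02,0.2,0,0,0,0.7, -0.18,-0.02,0.4,0,0,0,0.7, -0.18,-0.02,0.6,0,0,0,0.7, -0.18,-0.02,0.8,0,0,0,0.7, -0.18,-0.02,0.95,0,0,0,0.7, -0.18,-0.02,0.95,0,0,0,0.7]' | egrep "pos|gap"
python3 -m handwheel '[0,0,0.05,0,0,0,0.7, 0,0,0.1,0,0,0,0.7, 0,0,0.13,0,0,0,0.7, 0,0,0.13,0,0,0,0.7, 0,0,0.13,0,0,0,0.7]'| egrep "pos|gap"
python3 -m handwheel '[0,0,0,0,0,0,0.25, 0,0,0,0,0,0,0.15, 0,0,0,0,0,0,0.15, 0,0,0,0,0,0,0.15, 0,0,0,0,0,0,0.15, 0,0,-0.15,0,0,0,0.15, 0,0,-0.3,0,0,0,0.15, 0,0,-0.5,0,0,0,0.15, 0,0,-0.75,0,0,0,0.15, 0,0,-1,0,0,0,0.15, 0,0,-1,0,0,0,0]'| egrep "pos|gap"
python3 -c "
from h import *
rows([671,140,212],0)"
```

```text
eef_pos: [486.1, -333.0, 66.4]
finger_gap: 59.5
eef_pos: [488.7, -338.1, 55.0]
finger_gap: 59.8
eef_pos: [491.1, -340.3, 214.3]
finger_gap: 84.0
shift [ 3.194  1.221 -0.004] turn [0.012 0.01  0.006] at [ 491.1 -340.3  214.3] j [-0.7   0.18  1.25  0.    1.69 -0.71]
```

```bash

for i in 1 2 3 4; do python3 -m handwheel '[0.25,0.1,0,0,0,0,0, 0.5,0.2,0,0,0,0,0, 0.7,0.27,0,0,0,0,0, 0.8,0.305,0,0,0,0,0, 0.8,0.305,0,0,0,0,0, 0.8,0.305,0,0,0,0,0]' | sed -n 2p; done
python3 - <<'E'
from h import *
np.set_printoptions(suppress=True,precision=3)
t=get_image("top");w=get_image("wrist")
cv2.imwrite("pics/w8.png",np.hstack([cv2.resize(t["color"][180:360,400:560],(400,450)),cv2.copyMakeBorder(cv2.resize(w["color"],(400,300),interpolation=cv2.INTER_AREA),0,150,0,0,0)]))
rows([671,140,74],0)
print(proj(w,[[671,140,110]])*400/640+[400,0])
E
```

```text
eef_pos: [533.3, -217.1, 204.1]
eef_pos: [578.0, -98.2, 203.8]
eef_pos: [622.9, 21.4, 203.7]
eef_pos: [668.0, 141.2, 203.7]
shift [-0.003  0.021  0.868] turn [-0.     0.001  0.004] at [667.9 140.6 204.2] j [ 0.13  0.39  1.01 -0.    1.74  0.12]
[[603.927 154.117]]
```

View pics/w8.png

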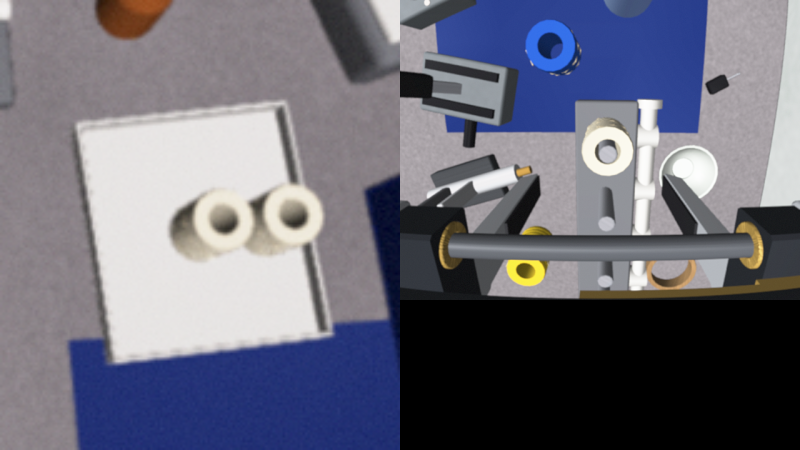

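Two filters stand side by side in the tray. Filter 4 is at (607,149), about 4 mm beyond the prediction, so I'll correct for that.

```bash

python3 -m handwheel '[0.01,0.03,0,0,0,0,0, 0.01,0.03,0.25,0,0,0,0, 0.01,0.03,0.5,0,0,0,0, 0.01,0.03,0.75,0,0,0,0, 0.01,0.03,0.87,0,0,0,0, 0.01,0.03,0.87,0,0,0,0, 0.01,0.03,0.87,0,0,0,0.2, 0.01,0.03,0.87,0,0,0,0.5, 0.01,0.03,0.87,0,0,0,0.7, 0.01,0.03,0.87,0,0,0,0.7, 0.01,0.03,0.87,0,0,0,0.7, 0.01,0.03,0.87,0,0,0,0.7]' 35
python3 -m handwheel '[0,0,-0.08,0,0,0,0.7, 0,0,-0.2,0,0,0,0.7, 0,0,-0.35,0,0,0,0.7, 0,0,-0.5,0,0,0,0.7, 0,0,-0.65,0,0,0,0.7, 0,0,-0.85,0,0,0,0.7, 0,0,-0.95,0,0,0,0.7, 0,0,-0.95,0,0,0,0.7]' | tail -2
for i in 1 2 3; do python3 -m handwheel '[-0.2,-0.08,0,0,0,0,0.7, -0.4,-0.16,0,0,0,0,0.7, -0.6,-0.25,0,0,0,0,0.7, -0.8,-0.34,0,0,0,0,0.7, -0.9,-0.41,0,0,0,0,0.7, -0.9,-0.41,0,0,0,0,0.7, -0.9,-0.41,0,0,0,0,0.7]'|egrep "pos|gap"; done
python3 - <<'E'
from h import *
np.set_printoptions(suppress=True,precision=1)
rows([485,-272,51],0)
t=get_image("top");cv2.imwrite("pics/t9.png",cv2.resize(t["color"][180:360,400:560],(533,600)))
m=cv2.inRange(t["color"],(185,185,185),(255,255,255))[200:345,400:545]
c=max(cv2.findContours(m,0,2)[0],key=cv2.contourArea)+[400,200]
print(plane(t,cv2.approxPolyDP(cv2.convexHull(c),6,True)[:,0],30))
E
```

```text
clock: 24.45
eef_pos: [673.7, 145.0, 75.3]
tcp_rot: [2.212, 2.227, 0.004]
contact_force: [0.1, -0.1, 4.0]
finger_gap: 58.2
finger_force: 34.9
finger_gap: 58.4
finger_force: 34.9
eef_pos: [611.0, 9.0, 215.0]
finger_gap: 58.6
eef_pos: [551.5, -125.3, 215.4]
finger_gap: 58.6
eef_pos: [491.6, -260.4, 215.5]
finger_gap: 58.4
shift [-0.1 -0.   1.1] turn [ 0. -0.  0.] at [ 491.6 -260.4  215.5] j [-0.6  0.1  1.3  0.   1.7 -0.6]
[[ 606.7 -319.    30. ]
 [ 483.6 -284.    30. ]
 [ 405.4 -235.9   30. ]
 [ 601.1 -226.3   30. ]]
```

View pics/t9.png

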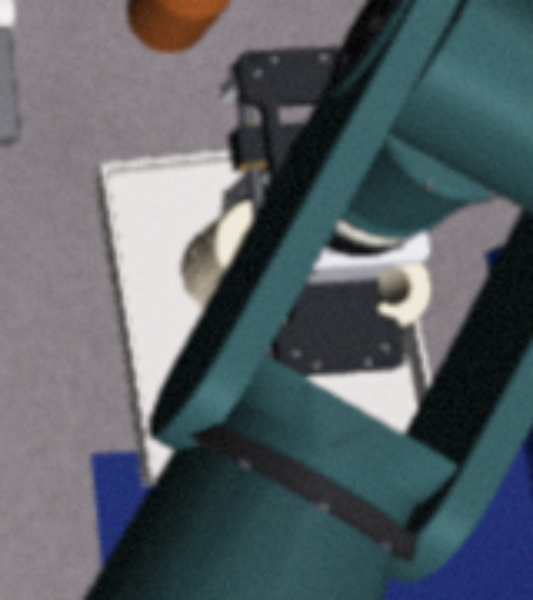

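The tray hasn't moved (top-left corner at (103,163) in this crop), so I'll lower the last filter.

```bash

python3 -m handwheel '[-0.075,-0.03,0,0,0,0,0.7, -0.075,-0.03,0.2,0,0,0,0.7, -0.075,-0.03,0.4,0,0,0,0.7, -0.075,-0.03,0.6,0,0,0,0.7, -0.075,-0.03,0.8,0,0,0,0.7, -0.075,-0.03,0.95,0,0,0,0.7, -0.075,-0.03,0.95,0,0,0,0.7]' | egrep "pos|gap"
python3 -m handwheel '[0,0,0.05,0,0,0,0.7, 0,0,0.1,0,0,0,0.7, 0,0,0.13,0,0,0,0.7, 0,0,0.13,0,0,0,0.7, 0,0,0.13,0,0,0,0.7]'| egrep "pos|gap"
python3 -m handwheel '[0,0,0,0,0,0,0.25, 0,0,0,0,0,0,0.15, 0,0,0,0,0,0,0.15, 0,0,0,0,0,0,0.15, 0,0,0,0,0,0,0.15, 0,0,-0.15,0,0,0,0.15, 0,0,-0.3,0,0,0,0.15, 0,0,-0.5,0,0,0,0.15, 0,0,-0.75,0,0,0,0.15, 0,0,-1,0,0,0,0.15, 0,0,-1,0,0,0,0]'| egrep "pos|gap"
for i in 1 2 3 4; do python3 -m handwheel '[0.28,-0.02,-0.03,0,0,0,0.3, 0.56,-0.04,-0.03,0,0,0,0.3, 0.8,-0.07,-0.03,0,0,0,0.3, 0.95,-0.1,-0.03,0,0,0,0.3, 0.95,-0.1,-0.03,0,0,0,0.3]'|egrep pos;done
python3 - <<'E'
from h import *
rows([425,361,230],np.radians(106))
t=get_image("top");cv2.imwrite("pics/t10.png",cv2.resize(t["color"][180:360,400:560],(533,600)))
E
```

```text
eef_pos: [483.3, -269.4, 67.2]
finger_gap: 58.5
eef_pos: [486.8, -272.9, 54.9]
finger_gap: 58.6
eef_pos: [489.4, -274.8, 213.9]
finger_gap: 83.7
eef_pos: [469.7, -126.4, 209.1]
eef_pos: [454.0, 15.0, 213.3]
eef_pos: [438.4, 156.8, 217.3]
eef_pos: [422.9, 298.8, 221.2]
shift [ 0.415  0.018 -0.059] turn [-0.     0.     1.243] at [422.9 298.8 221.2] j [0.51 0.01 1.42 0.   1.71 0.5 ]
```

View pics/t10.png

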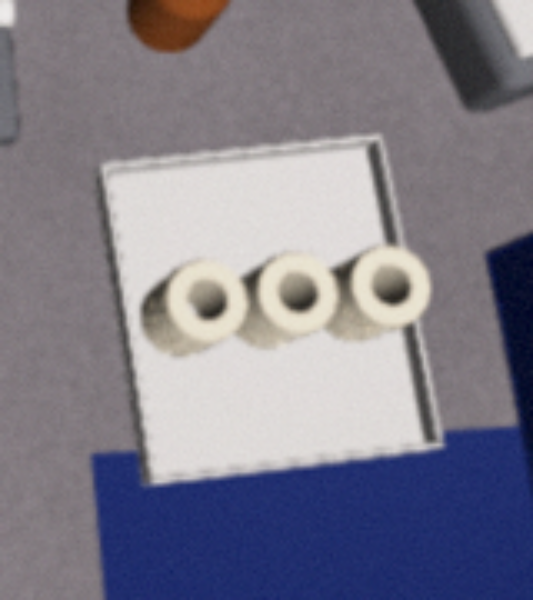

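All three filters stand side by side, upright and well inside the tray, at crop pixels (208,300), (297,293) and (391,285). My picture quota is used up, so the remaining checks are by code. I turn the gripper across the selector bar next.

```bash

python3 -m handwheel '[0.41,0.02,-0.06,0,0,-0.88,0.3, 0.41,0.02,-0.06,0,0,-0.88,0.3, 0.41,0.02,-0.06,0,0,-0.88,0.3, 0.41,0.02,-0.06,0,0,-0.88,0.3, 0.41,0.02,-0.06,0,0,-0.88,0.3, 0.41,0.02,-0.06,0,0,-0.88,0.3, 0.41,0.02,-0.06,0,0,-0.88,0.3, 0.41,0.02,-0.06,0,0,-0.88,0.3, 0.41,0.02,-0.06,0,0,-0.88,0.3]' 20 | egrep pos
python3 -m handwheel '[0,0,0,0,0,-0.88,0.3, 0,0,0,0,0,-0.88,0.3, 0,0,0,0,0,-0.88,0.3, 0,0,0,0,0,-0.88,0.3, 0,0,0,0,0,-0.88,0.3, 0,0,0,0,0,-0.88,0.3, 0,0,0,0,0,-0.88,0.3, 0,0,0,0,0,-0.88,0.3, 0,0,0,0,0,-0.88,0.3]' | egrep pos
python3 - <<'E'
from h import *
rows([425,361,70],np.radians(106))
w=get_image("wrist");t=get_image("top")
# black bar in top view, seen beside the gripper?
for d in (w,):
    m=(d["color"].max(2)<45).astype(np.uint8); 
    n,l,st,c=cv2.connectedComponentsWithStats(m)
    print([(s.tolist(),cc.round().tolist()) for s,cc in zip(st,c) if 400<s[4]<30000])
print(proj(w,[[425,361,99],[467,373,99],[394,352,99]]))
E
```

```text
eef_pos: [426.8, 355.9, 230.9]
eef_pos: [426.2, 356.7, 230.9]
shift [1.000e-03 3.100e-02 1.073e+00] turn [-0.001  0.    -0.003] at [426.2 356.7 230.9] j [ 0.6   0.1   1.31 -0.    1.73 -1.25]
[([121, 204, 49, 33, 624], [152.0, 222.0]), ([216, 284, 37, 91, 1218], [234.0, 335.0]), ([391, 284, 37, 91, 1272], [408.0, 335.0]), ([463, 335, 57, 125, 2064], [490.0, 417.0]), ([125, 336, 57, 137, 1614], [154.0, 431.0])]
[[326.91866807 233.71413573]
 [326.85079879 285.27086785]
 [326.78326117 193.29146388]]
```

```bash

python3 - <<'E'
from h import *
w=get_image("wrist")
g=w["color"].max(2)
for th in (35,60,80,100):
    m=(g<th).astype(np.uint8); m[:,:245]=0; m[:,385:]=0; m[300:]=0
    n,l,st,c=cv2.connectedComponentsWithStats(m)
    for i in range(1,n):
        if st[i][4]>300:
            r=cv2.minAreaRect(np.argwhere(l==i)[:,::-1].astype(np.float32)); print(th,st[i].tolist(),c[i].round(),np.round(r[0]),np.round(r[1]),round(r[2],1))
print(g[140:310:10,250:400:10])
E
```

```text
60 [307, 194, 45, 92, 1757] [330. 234.] [329. 240.] [91. 44.] 90.0
80 [306, 194, 47, 92, 2416] [329. 232.] [329. 240.] [91. 46.] 90.0
100 [306, 193, 47, 94, 2496] [329. 233.] [329. 240.] [93. 46.] 90.0
[[219 216 212 215 217 222 214 221 220 219 219 216 211 212 210]
 [213 211 217 213 216 222 215 218 218 216 209 212 216 210 214]
 [211 216 214 218 221 217 220 220 211 220 205 210 217 223 209]
 [210 219 219 173 180 187 203 210 218 221 221 222 221 214 219]
 [216 215 217 218 221 219 220 219 222 219 220 220 219 216 210]
 [190 190 215 220 219 221 219 255 255 255 220 220 220 216 217]
 [190 189 188 220 219 239 254 108  62 127 254 222 220 214 217]
 [189 187 186 218 218 254 243  39  60  44 255 254 215 214 209]
 [190 187 188 215 221 254  59  38  62  47  53 254 218 212 205]
 [186 187 184 255 217 254  59  40  61  44  56 254 219 211 176]
 [184 187 187 208 214 254  70  38  60  45 234 255 214 211 175]
 [185 185 182 198 213 218 255  64  61 185 254 215 214 213 175]
 [184 184 182 187 212 210 210  51  54 150 213 214 213 210 174]
 [182 181 183 167 214 210 209  48 255 141 211 200 191 175 172]
 [145 181 180 183 181 179 178  43 255 130 173 172 173 172 163]
 [ 33 180 180 179 177 178 178 178 176 175 174 171 174 174 135]
 [ 35 180 181 180 178 178 176 178 176 176 172 175 172 174  96]]
```

```bash

python3 -m handwheel '[0,0.04,0.2,0,0,0,0.3, 0,0.04,0.4,0,0,0,0.3, 0,0.04,0.6,0,0,0,0.3, 0,0.04,0.8,0,0,0,0.3, 0,0.04,0.95,0,0,0,0.3, 0,0.04,0.95,0,0,0,0.3]' 20 | egrep "pos|force"
python3 -m handwheel '[0,0,0.06,0,0,0,0.3, 0,0,0.11,0,0,0,0.3, 0,0,0.11,0,0,0,0.5, 0,0,0.11,0,0,0,0.8, 0,0,0.11,0,0,0,0.95, 0,0,0.11,0,0,0,0.95, 0,0,0.11,0,0,0,0.95, 0,0,0.11,0,0,0,0.95, 0,0,0.11,0,0,0,0.95, 0,0,0.11,0,0,0,0.95]' 20
```

```text
eef_pos: [420.2, 361.4, 82.2]
contact_force: [-0.9, -0.5, -1.4]
finger_force: 0.0
clock: 33.53
eef_pos: [423.6, 363.5, 72.2]
tcp_rot: [-0.437, 3.111, -0.003]
contact_force: [-0.8, -1.6, -0.1]
finger_gap: 17.9
finger_force: 20.0
```

Gripped (opening 18 mm). Now I turn the selector clockwise.

```bash

python3 -m handwheel '[0,0,0,0,0,0.1,0.95, 0,0,0,0,0,0.2,0.95, 0,0,0,0,0,0.3,0.95, 0,0,0,0,0,0.4,0.95, 0,0,0,0,0,0.5,0.95, 0,0,0,0,0,0.6,0.95, 0,0,0,0,0,0.7,0.95, 0,0,0,0,0,0.75,0.95, 0,0,0,0,0,0.75,0.95]' 30
python3 -m handwheel '[0,0,0,0,0,0.1,0.95, 0,0,0,0,0,0.2,0.95, 0,0,0,0,0,0.3,0.95, 0,0,0,0,0,0.4,0.95, 0,0,0,0,0,0.5,0.95, 0,0,0,0,0,0.6,0.95, 0,0,0,0,0,0.68,0.95, 0,0,0,0,0,0.68,0.95]' 30
python3 -c "
from h import *
s=observe();print(s['torque'],s['contact_force']); rows([424,362,70],np.radians(20))"
```

```text
clock: 34.28
eef_pos: [423.9, 365.9, 72.2]
tcp_rot: [0.788, 3.04, 0.006]
contact_force: [2.5, 4.6, -1.3]
finger_gap: 18.0
finger_force: 30.0
clock: 34.95
eef_pos: [425.5, 367.1, 72.3]
tcp_rot: [1.796, 2.576, 0.013]
contact_force: [6.3, 7.5, -5.5]
finger_gap: 17.8
finger_force: 30.6
[ 1.27144351 -1.13314149  0.64265234] [ 6.29850262  7.5358034  -5.49618406]
shift [-0.028 -0.021  0.015] turn [ 0.007 -0.004  0.004] at [425.5 367.1  72.3] j [0.61 0.17 1.55 0.   1.42 0.26]
```

```bash

python3 -m handwheel '[0,0,0,0,0,0,0.6, 0,0,0,0,0,0,0.3, 0,0,0,0,0,0,0.3, 0,0,0,0,0,0,0.3, 0,0,0,0,0,0,0.3, 0,0,-0.25,0,0,0,0.3, 0,0,-0.5,0,0,0,0.3, 0,0,-0.75,0,0,0,0.3, 0,0,-1,0,0,0,0.3, 0,0,-1,0,0,0,0.3]' 30
python3 - <<'E'
from h import *
w=get_image("wrist");g=w["color"].max(2)
print(proj(w,[[424,362,99]]))
for th in (60,100):
    m=(g<th).astype(np.uint8); m[:,:245]=0; m[:,385:]=0; m[300:]=0
    n,l,st,c=cv2.connectedComponentsWithStats(m)
    for i in range(1,n):
        if st[i][4]>300: print(th,st[i].tolist(),c[i].round())
rows([438,220,230],np.radians(-13))
E
```

```text
clock: 35.78
eef_pos: [426.2, 366.2, 231.9]
tcp_rot: [1.794, 2.572, 0.024]
contact_force: [0.1, 0.3, 1.5]
finger_gap: 65.9
finger_force: 0.0
[[314.79541324 237.79095863]]
60 [301, 193, 33, 92, 989] [319. 227.]
100 [245, 0, 140, 78, 5338] [321.  28.]
100 [295, 193, 47, 93, 2478] [318. 232.]
shift [-0.94  -0.255 -0.018] turn [ 0.009 -0.005  0.553] at [425.3 365.5 228.1] j [ 0.61  0.1   1.31 -0.    1.72  0.26]
```

The selector bar still lines up with the tool at the stop. Next I swing the isolator lever back to on.

```bash

python3 -m handwheel '[-0.25,-0.08,0,0,0,0.1,0.15, -0.5,-0.16,0,0,0,0.2,0.15, -0.7,-0.2,0,0,0,0.3,0.15, -0.94,-0.25,0,0,0,0.4,0.15, -0.94,-0.25,0,0,0,0.5,0.15, -0.94,-0.25,0,0,0,0.55,0.15, -0.94,-0.25,0,0,0,0.55,0.15, -0.94,-0.25,0,0,0,0.55,0.15]' | egrep "pos|gap"
python3 - <<'E'
from h import *
rows([438.5,219,100],np.radians(-13))
w=get_image("wrist");g=w["color"].max(2)
hinge=np.array([477.5,210,45.]);a=np.radians(-13);bx=np.array([np.cos(a),np.sin(a),0])
L=-np.sin(.5)*bx+np.cos(.5)*np.array([0,0,1])
print(proj(w,[hinge+100*L,hinge+80*L]))
m=(g<60).astype(np.uint8);m[:150]=0;m[285:]=0
n,l,st,c=cv2.connectedComponentsWithStats(m)
for i in range(1,n):
    if st[i][4]>300: print(st[i].tolist(),c[i].round())
E
```

```text
eef_pos: [436.2, 218.6, 220.6]
finger_gap: 79.9
shift [0.007 0.016 0.804] turn [-0.002  0.001  0.004] at [436.2 218.6 220.6] j [ 0.35 -0.05  1.48 -0.    1.71  0.57]
[[313.7583115  246.50802471]
 [327.35879411 240.24368649]]
[317, 186, 70, 12, 603] [346. 192.]
[307, 212, 119, 48, 1708] [342. 234.]
[358, 262, 16, 23, 307] [365. 273.]
```

```bash

python3 -m handwheel '[0.01,0.01,0,0,0,0,0.15, 0.01,0.01,0.25,0,0,0,0.15, 0.01,0.01,0.5,0,0,0,0.15, 0.01,0.01,0.7,0,0,0,0.15, 0.01,0.01,0.8,0,0,0,0.15, 0.01,0.01,0.8,0,0,0,0.15, 0.01,0.01,0.8,0,0,0,0.15]' | egrep "pos|contact"
python3 -m handwheel '[0,0.1,0,0,0,0,0.15, 0,0.2,0,0,0,0,0.15, 0,0.3,0,0,0,0,0.15, 0,0.36,0,0,0,0,0.15, 0,0.42,0,0,0,0,0.15, 0,0.48,0,0,0,0,0.15, 0,0.54,0,0,0,0,0.15, 0,0.6,0,0,0,0,0.15, 0,0.66,0,0,0,0,0.15, 0,0.69,0,0,0,0,0.15, 0,0.69,0,0,0,0,0.15, 0,0.6,0,0,0,0,0.15]' | egrep "pos|contact"
python3 -m handwheel '[0,-0.05,0,0,0,0,0.15, 0,-0.05,-0.3,0,0,0,0.15, 0,-0.05,-0.6,0,0,0,0.15, 0,-0.05,-0.87,0,0,0,0.15, 0,-0.05,-0.87,0,0,0,0.15, 0,-0.05,-0.87,0,0,0,0.15, 0,-0.05,-0.87,0,0,0,0.15]' | egrep "pos|contact"
python3 - <<'E'
from h import *
np.set_printoptions(suppress=True,precision=1)
w=get_image("wrist");g=w["color"].max(2)
hinge=np.array([477.5,210,45.]);a=np.radians(-13);bx=np.array([np.cos(a),np.sin(a),0])
L=np.sin(.5)*bx+np.cos(.5)*np.array([0,0,1])
print(proj(w,[hinge+100*L,hinge+80*L,hinge+[0,0,5]-60*bx]))
m=(g<60).astype(np.uint8);m[:150]=0;m[285:]=0
n,l,st,c=cv2.connectedComponentsWithStats(m)
for i in range(1,n):
    if st[i][4]>300: print(st[i].tolist(),c[i].round())
s=get_image("side");t=get_image("top")
m=cv2.inRange(t["color"],(185,185,185),(255,255,255))[200:345,400:545]
c=max(cv2.findContours(m,0,2)[0],key=cv2.contourArea)+[400,200]
print(plane(t,cv2.approxPolyDP(cv2.convexHull(c),6,True)[:,0],30))
# bores/rings of the filters at z=84
f=(cv2.inRange(cv2.cvtColor(t["color"],cv2.COLOR_BGR2HSV),(12,28,150),(35,120,255)))[200:345,400:545]
n,l,st,c=cv2.connectedComponentsWithStats(f)
print([(st[i].tolist(),plane(t,[c[i]+[400,200]],84)[0]) for i in range(1,n) if st[i][4]>60])
E
```

```text
eef_pos: [437.9, 220.3, 101.1]
contact_force: [0.0, 0.5, 0.3]
eef_pos: [527.4, 199.7, 101.5]
contact_force: [-0.2, 0.1, -0.7]
eef_pos: [519.2, 201.8, 232.5]
contact_force: [-0.0, 0.3, -0.2]
[[329.4 245.6]
 [316.3 239.5]
 [210.9 221.9]]
[221, 187, 110, 12, 1261] [275. 192.]
[225, 211, 117, 47, 2797] [299. 237.]
[276, 260, 15, 25, 370] [283. 272.]
[[ 611.1 -439.4   30. ]
 [ 498.6 -461.8   30. ]
 [ 375.6 -441.4   30. ]
 [ 364.4 -239.    30. ]
 [ 598.5 -226.1   30. ]]
[([69, 54, 55, 30, 411], array([ 470.9, -348.9,   84. ])), ([43, 59, 25, 28, 173], array([ 468.1, -253.6,   84. ])), ([110, 58, 15, 15, 88], array([ 491.2, -409.2,   84. ])), ([82, 61, 15, 14, 94], array([ 489.3, -340.4,   84. ])), ([55, 63, 15, 14, 96], array([ 489.2, -276.2,   84. ]))]
```

```bash
python3 -c "
from cell import *
print(observe()['clock'],close_job())"
```

```text
the job is handed in; nothing more can be done
38.8667 None
```

I handed the job in at 38.9 s. The pump went off and the line was vented, then all three filters present (spindle 3 was empty) went upright into the tray, the selector to flush and the isolator back on; `close_job()` gave no verdict, so these are my own checks.

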